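Tidy the eye examination desk

TASK

Tidy up after the eye examination: put both hand lenses side by side, lying flat, in the low lens tray, stand the two eye-drop bottles upright in the divided bottle tray, one in each compartment, and lay the penlight lengthwise in the steel pan. Set each thing down rather than letting it fall, and do not disturb the eye model or the white-topped block at the sides.

Things in the scene. Friction and masses are not known exactly. Their poses are not given: they have to be found in the camera images.
- large_lens: Large hand lens, loose, lying flat: a round black frame 54 mm in diameter and 18 mm high with pale glass on top (bulging 3 mm above the frame), about 70 g. Origin: centre of the underside; z up. It must stay this way up.
- small_lens: Small hand lens, loose, lying flat: same look, 34 mm in diameter and 18 mm high (glass bulges 2-3 mm more), about 30 g. Origin: centre of the underside; z up. It must stay this way up.
- tall_bottle: Closed slim white eye-drop bottle, loose, standing: round body 30 mm in diameter and 60 mm high, topped by a white cap 18 mm in diameter, 80 mm high in all, about 35 g. Origin: centre of the underside; z up the bottle.
- short_bottle: Closed squat white eye-drop bottle, loose, standing: round body 35 mm in diameter and 44 mm high, topped by a grey cap 22 mm in diameter, 58 mm high in all, about 35 g. Origin: centre of the underside; z up the bottle.
- penlight: Penlight, loose, lying: a straight square-section barrel with rounded edges, 115 mm long, 13 mm wide, 13 mm high, aluminium with a black head end, about 40 g; it does not roll. Origin: underside, middle of its length (also about its centre of mass); x runs along the barrel towards the black head, z up (a thin clip on top makes it 15 mm high there).
- lens_tray: Lens tray, fixed to the desk: low black rectangular tray with a grey lining, outside 128 mm (x) by 168 mm (y), walls 4 mm thick, rim 13 mm above the desk, inside floor 4 mm above the desk, no dividers. Origin: centre of the underside; x and y along its sides, z up.
- bottle_tray: Bottle tray, fixed to the desk: white rectangular tray, outside 120 mm (x) by 140 mm (y), walls 4 mm thick, rim 26 mm above the desk, inside floor 4 mm above the desk; one 4 mm divider along its x axis at y = 0, 23 mm high, makes two compartments of 112 mm (x) by 64 mm (y) with centres at y = +34 and -34 mm. Origin: centre of the underside; z up.
- steel_pan: Instrument pan, fixed to the desk: bright steel rectangular pan, outside 130 mm (x) by 170 mm (y, its length), walls 4 mm thick, rim 18 mm above the desk, inside floor 4 mm above the desk, no dividers. Origin: centre of the underside; z up.
- eye_model: Bystander, loose: model eyeball, a white ball 84 mm in diameter on a wooden foot 96 mm in diameter, 132 mm high in all. Origin: centre of the underside.
- pad_block: Bystander, loose: black block 115 mm (x) by 95 mm (y), 50 mm high in all with its white top pad. Origin: centre of the underside.
Not all that is in view belongs to the job. Leave any black or yellow look-alike of the tall_bottle alone.

How it is judged:
At the end, for the whole second after the job is handed in: Lenses flat on the lens tray's floor; bottles upright on the bottle tray's floor, one either side of the divider (tilts under 0.1 rad); penlight on the pan's floor within 0.4 rad of its length; undersides less than 8 mm above the desk; all released, at rest (x of large_lens in the frame of lens_tray between -0.062 and 0.062 m and y of large_lens in the frame of lens_tray between -0.082 and 0.082 m and z of each of large_lens, small_lens in the frame of lens_tray below 0.008 m and angle between each of large_lens, small_lens, tall_bottle, short_bottle's own z axis and vertical below 0.1 rad and x of small_lens in the frame of lens_tray between -0.062 and 0.062 m and y of small_lens in the frame of lens_tray between -0.082 and 0.082 m and x of tall_bottle in the frame of bottle_tray between -0.06 and 0.06 m and y of tall_bottle in the frame of bottle_tray between -0.07 and 0.07 m and z of each of tall_bottle, short_bottle in the frame of bottle_tray below 0.008 m and x of short_bottle in the frame of bottle_tray between -0.06 and 0.06 m and y of short_bottle in the frame of bottle_tray between -0.07 and 0.07 m and ((y of tall_bottle in the frame of bottle_tray above 0.008 m and y of short_bottle in the frame of bottle_tray below -0.008 m) or (y of tall_bottle in the frame of bottle_tray below -0.008 m and y of short_bottle in the frame of bottle_tray above 0.008 m)) and x of penlight in the frame of steel_pan between -0.063 and 0.063 m and y of penlight in the frame of steel_pan between -0.083 and 0.083 m and z of penlight in the frame of steel_pan below 0.008 m and angle between the x axis of penlight and the y axis of steel_pan, either way round below 0.4 rad and linear speed of each of large_lens, small_lens, tall_bottle, short_bottle, penlight below 0.02 m/s and angular speed of each of large_lens, small_lens, tall_bottle, short_bottle, penlight below 0.3 rad/s and contact force between each of large_lens, small_lens, tall_bottle, short_bottle, penlight and the fingers below 0.05 N); the robot touches nothing.
It fails at once if a lens is let fall: free of the fingers with its underside more than 40 mm above the desk ((height (world z) of large_lens above 0.04 m and contact force between large_lens and the fingers below 0.01 N) or (height (world z) of small_lens above 0.04 m and contact force between small_lens and the fingers below 0.01 N)).
It fails at once if a bottle is let fall: free of the fingers with its underside more than 40 mm above the desk ((height (world z) of tall_bottle above 0.04 m and contact force between tall_bottle and the fingers below 0.01 N) or (height (world z) of short_bottle above 0.04 m and contact force between short_bottle and the fingers below 0.01 N)).
It fails at once if a penlight is let fall: free of the fingers with its underside more than 40 mm above the desk ((height (world z) of penlight above 0.04 m and contact force between penlight and the fingers below 0.01 N)).
It fails at once if the eye model is pushed more than 15 mm (distance of eye_model from where it was at the start of the episode above 0.015 m).
It fails at once if the pad block is pushed more than 15 mm (distance of pad_block from where it was at the start of the episode above 0.015 m).
It also fails if it takes over 120 s, if anything falls off the work surface, if the arm or the gripper's body presses on something with over 40 N, if the wrist force passes 120 N, or if a joint passes its speed limit or range.

ROBOT

A 6-joint arm with a two-finger parallel gripper is mounted at the origin on the work surface. World frame = base frame: x ahead of the robot, y to its left, z up, the work surface at z = 0. Lengths are in m, angles in rad, forces in N, time in s.
With the tool pointing down it reaches from about 0.35 to 0.775 m from the base axis. Payload 7.3 kg.
Tool frame: the origin (TCP) lies at the very end of the fingers, on their centre line; the grasp point (between the pads) lies 19 mm behind it; x points along the fingers, y is the direction in which the jaws open and shut, and the axes are right-handed (so a half turn about x gives the same grasp; the last joint's range is limited). The gripper opens to 92 mm and grips with 3 to 60 N. Pads are 19 mm wide; open, the fingers measure 130 mm over their backs; the gripper's body (75 mm by 190 mm) begins 47 mm behind the grasp point.
Start: joints at [1.076, 0.342, 1.524, -0, 1.275, -0.146], TCP at [0.179, 0.493, 0.227] pointing down, gripper open.
Joint ranges: [-2.53, 2.53], [-0.77, 2.02], [0.04, 2.7], [-1, 4.14], [0.28, 2.66], [-3.11, 3.11]. Speed limits (rad/s): [2.57, 2.57, 3.14, 3.14, 3.14, 3.14].

INTERFACE

Orientations are given as [roll, pitch, yaw] about the fixed x, y, z axes, in that order (R = Rz(yaw) Ry(pitch) Rx(roll)).
In Python, from rig import robot gives the robot as it stands.
- The arm moves only by the tool apply_moves, never from a script. Its argument "plan" is a list of rows, each a list of 7 numbers: the turn, a rotation vector about the tool's x, y, z each as a share of pi rad, from -1 to 1, then the shift along the tool's x, y, z each as a share of 1 m, from -1 to 1, then the closure, from 0 (fully open) to 1 (shut). In form: [[wx, wy, wz, x, y, z, fingers], ...]. A call has 1 to 5 rows; each row is the pose to reach, as a shift and turn from the pose commanded when the call began, along the tool's axes at that moment, turning the shorter way round; what a row does not reach only later rows make up. A row lasts 1/8 s, in which the tool goes at most 62.5 mm and 10.7 degrees, less where a joint would pass 70% of its speed; a pose out of reach is approached as far as the arm can. A call with a number of a shift or a turn outside -1 to 1 is refused whole. A call with a gripper value outside its range is refused whole. The fingers move at their own pace and stop on an object; "squeeze" is the grip in N (left out, the last holds). Time passes only in rows, so rows that repeat a pose let the fingers close. It gives the time, the measured TCP pose, the force and the opening at its end, in the units of the state.
- robot.get_state(): the state, without advancing time (a new reading comes with each control period).
- robot.capture(name): name is "side" or "top"; returns the picture (384x512x3 uint8, blue, green, red); there is no depth.
- robot.camera_params(name): a dict with "fovy" (degrees; the focal length in pixels is half the picture's height over the tangent of half this angle, whatever the lens; pixels are square), "cx", "cy" (the principal point, pixels), "xyz" and "rotation" of the camera in the world. Camera axes: x right, y down, z forward; pixel columns grow to the right and rows downward; lengths in m; the calibration is good to about 2 mm. A picture is of the moment at which its call begins. camera_params takes no time and is no camera call.
- robot.finish_job(): hands the job in, once; it reports no verdict.
The state is a dict: "time_s": time; "joint_positions": joint angles; "joint_vel": joint speeds; "joint_efforts": joint torques, N m; "eef_pos": TCP position; "tool_rot": TCP orientation; "force": force on the tool from outside, world axes, zero at the start; "wrist_torque": the same for the moment, N m; "gripper_width": finger opening in m.
Only numpy, scipy, OpenCV 4.12 (cv2) and the standard library are available. Lean on these libraries where they do the work, as an engineer would, in place of code of your own. Each camera call takes 0.05 s, during which the arm holds its last target.

## Working session

There is one attempt and no reset: what is moved stays moved. The work goes in short steps, Python scripts to look and compute and a tool call to move; the robot and the scene stay as the last step left them, time stands still between calls to the robot, and variables do not carry over. Pictures are saved under pics/ and viewed, and the job is handed in when it is done.

Besides the shell and the picture viewer there is one more tool, called after "Call:" as a command line: name --pt "numbers of a row" for each row, then --argument value for the rest. apply_moves: Moves the arm, as the interface text tells. Its arguments: {"type":"object","properties":{"plan":{"type":"array","items":{"type":"array","items":{"type":"number"}}},"squeeze":{"type":"number"}},"required":["plan"]}

```bash
mkdir -p pics; ls; python3 - <<'E'
from rig import robot
import cv2
print(robot.get_state())
for n in ("top","side"):
    p=robot.camera_params(n);print(n,p)
    cv2.imwrite(f"pics/{n}0.png",robot.capture(n))
E
```

```text
pics
{'time_s': 0.0, 'joint_positions': array([ 1.07599924e+00,  3.42710063e-01,  1.52500903e+00, -3.02777686e-05,
        1.27539408e+00, -1.45994900e-01]), 'joint_vel': array([ 0.00149263, -0.00059104,  0.00104417,  0.00019709,  0.00317249,
        0.00063879]), 'joint_efforts': array([ 2.75331353e-03, -4.31245387e+01, -2.44218886e+01,  7.18800444e-02,
        5.58816385e-02, -1.55294060e-04]), 'eef_pos': array([0.17922202, 0.49303213, 0.22605432]), 'tool_rot': array([-1.69775205,  1.56927554, -2.0465454 ]), 'force': array([-0.00893247,  0.81660613, -0.58115186]), 'wrist_torque': array([-0.01549227, -0.06856995, -0.00291642]), 'gripper_width': 0.09169279956199647}
top {'fovy': 42.2251543295795, 'cx': 252.36848739441012, 'cy': 191.73694494884128, 'xyz': array([0.40658222, 0.00681519, 1.5903284 ]), 'rotation': array([-3.08543359, -0.0180062 , -1.56932935])}
side {'fovy': 50.28547614649302, 'cx': 248.18711887378453, 'cy': 185.36717223535044, 'xyz': array([ 0.39593114, -1.10086981,  0.87698039]), 'rotation': array([-2.21958008,  0.01835621, -0.10684532])}
```

View pics/top0.png

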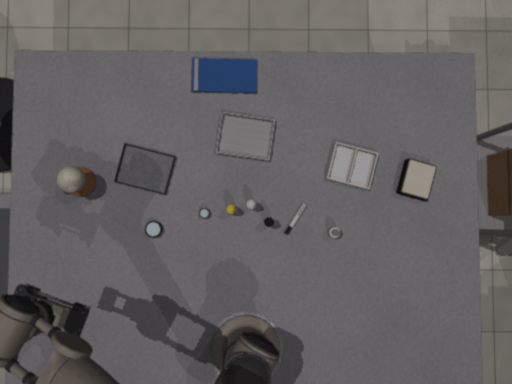

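View pics/side0.png

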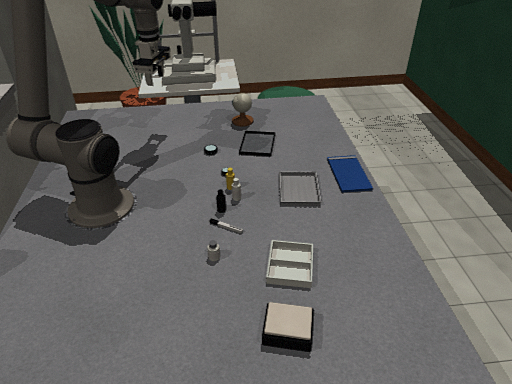

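Candidates (top view): tall_bottle is the white one at (251,204), with look-alikes yellow (231,210) and black (269,222). short_bottle is the one with the grey cap at (335,232). large_lens is at (153,229), small_lens at (204,213), penlight at (295,219). Close crop to check these.

```bash
cat > h.py <<'E'
import numpy as np, cv2
from scipy.spatial.transform import Rotation as R
from rig import robot
def cam(n):
    p=robot.camera_params(n); h=384
    f=h/2/np.tan(np.radians(p["fovy"])/2)
    return f,p["cx"],p["cy"],np.array(p["xyz"]),R.from_euler("xyz",p["rotation"]).as_matrix()
def ray(n,u,v):
    f,cx,cy,o,M=cam(n); d=M@np.array([(u-cx)/f,(v-cy)/f,1]); return o,d
def onz(n,u,v,z):
    o,d=ray(n,u,v); return o+d*(z-o[2])/d[2]
def proj(n,P):
    f,cx,cy,o,M=cam(n); q=M.T@(np.asarray(P)-o); return np.array([cx+f*q[0]/q[2],cy+f*q[1]/q[2]])
E
python3 - <<'E'
from h import *
t=cv2.imread("pics/top0.png");s=cv2.imread("pics/side0.png")
cv2.imwrite("pics/ct.png",cv2.resize(t[100:250,110:380][:, :],None,fx=2.9,fy=2.9,interpolation=cv2.INTER_CUBIC))
cv2.imwrite("pics/cs.png",cv2.resize(s[130:290,190:330],None,fx=3.7,fy=3.7,interpolation=cv2.INTER_CUBIC))
print(onz("top",252,192,0),onz("top",251,204,.08),onz("side",237,181,.08))
E
```

```text
[ 0.495197   -0.02051301  0.        ] [ 0.45421625 -0.01615467  0.08      ] [ 0.45968323 -0.02578485  0.08      ]
```

View pics/ct.png

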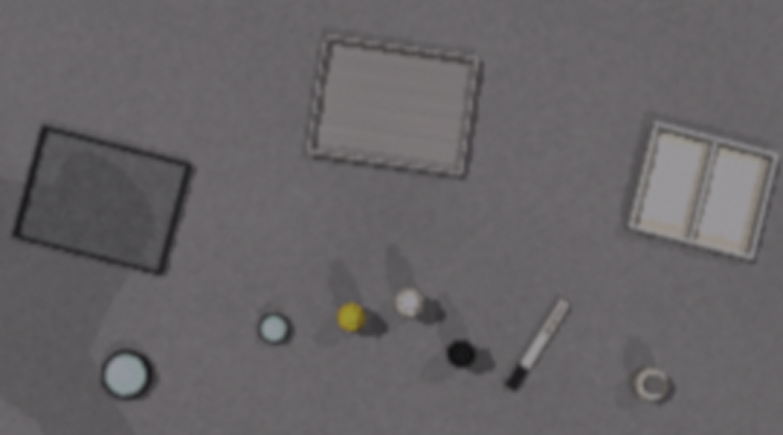

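View pics/cs.png

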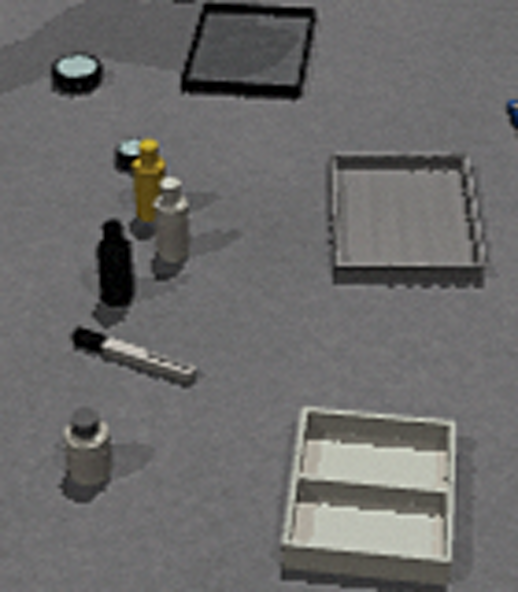

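The crop agrees: white cap on a slim white body at (251,204) is the tall_bottle. The grey ring cap at (335,232) is the short_bottle. Now measuring.

```bash
cat > seg.py <<'E'
from h import *
def up(n,img,box,k=4):
    x0,y0,x1,y1=box
    return cv2.resize(img[y0:y1,x0:x1],None,fx=k,fy=k,interpolation=cv2.INTER_CUBIC)
def pix(box,p,k=4): return (np.asarray(p,float)+.5)/k-.5+np.array(box[:2])
def big(m,conn=cv2.RETR_EXTERNAL):
    c,_=cv2.findContours(m.astype(np.uint8),conn,cv2.CHAIN_APPROX_NONE); return max(c,key=cv2.contourArea)
E
python3 - <<'E'
from seg import *
t=cv2.imread("pics/top0.png");s=cv2.imread("pics/side0.png")
def stat(n,img,box):
    c=up(n,img,box,1); hsv=cv2.cvtColor(c,cv2.COLOR_BGR2HSV); print(n,box);print(c.max(2))
stat("top",t,(143,219,164,240))
stat("top",t,(242,194,262,214))
stat("top",t,(326,222,346,242))
E
```

```text
top (143, 219, 164, 240)
[[102 103 102 102 100  94  92  92  90  89  91  92  93  94  96  99 102 106
  105 105 105]
 [102 103 102  97  95  92  89  84  74  69  69  69  76  82  90  94  98 104
  105 105 106]
 [102 104 101  95  91  84  68  62  62  64  65  61  55  55  66  77  89  97
  104 106 107]
 [103 103 100  92  82  69  65  79  98 109 110 103  84  68  54  50  62  78
   97 106 108]
 [104 100  96  83  67  73 104 130 140 143 142 140 131 120  92  55  38  55
   80 100 107]
 [102 100  87  70  73 107 139 152 154 154 153 151 149 145 128  93  49  37
   60  87 102]
 [100  96  75  67 103 138 153 157 157 156 155 153 153 151 146 123  72  33
   44  69  89]
 [ 97  91  64  77 124 151 157 157 156 156 155 155 154 152 151 137  98  48
   33  54  80]
 [ 94  87  64  95 141 156 156 157 156 156 156 154 154 152 152 148 122  67
   29  48  76]
 [ 93  86  69 107 147 157 156 156 156 156 155 155 155 153 152 150 134  76
   32  45  70]
 [ 92  83  69 111 149 156 156 155 156 155 156 156 155 153 152 150 135  79
   34  46  65]
 [ 92  79  68 107 148 156 156 155 156 155 155 155 154 153 152 149 131  75
   34  47  64]
 [ 91  
[... 3546 characters left out ...]
  79  98
  103 103]
 [ 95  87  81 103 136 136 106  91  92  92  93  92  94  91  75  67  78  98
  104 103]
 [ 96  91  83  95 122 137 131 116 107 106 105 103  98  85  71  70  83 102
  105 104]
 [ 95  93  88  88 104 123 134 134 133 132 127 116  95  75  69  76  95 106
  104 102]
 [ 96  95  93  92  97 106 112 122 126 121 111  97  78  71  75  84 101 105
  104 103]
 [ 96  96  95  97  98  99  98 102 100  93  84  74  73  80  92  98 103 104
  103 104]
 [ 96  95  97  98  98 101 102 102  98  94  89  82  90  97 103 105 103 104
  103 103]
 [ 97  97  97  99 101 102 103 103 102 103 100  97 101 104 106 106 105 105
  103 103]
 [102 100 101 101 102 102 102 103 104 104 105 102 104 106 105 106 105 105
  104 101]]
```

```bash
python3 - <<'E'
from seg import *
t=cv2.imread("pics/top0.png")
def show(name,box,k=6):
    return cv2.resize(t[box[1]:box[3],box[0]:box[2]],None,fx=k,fy=k,interpolation=cv2.INTER_CUBIC)
# tray masks
def tray(box,f,nm):
    c=up("top",t,box); g=c.astype(int); m=f(g).astype(np.uint8)
    m=cv2.morphologyEx(m,cv2.MORPH_CLOSE,np.ones((13,13)));  m=cv2.morphologyEx(m,cv2.MORPH_OPEN,np.ones((5,5)))
    k=big(m); r=cv2.minAreaRect(k); b=cv2.boxPoints(r)
    o=c.copy(); cv2.polylines(o,[b.astype(int)],True,(0,255,0),1); cv2.imwrite(f"pics/tr_{nm}.png",o)
    print(nm,r); return [pix(box,p) for p in b]
bg=np.median(t[230:260,350:450].reshape(-1,3),0);print(bg)
for nm,box,f,z,in [("lens",(105,135,185,200),lambda g:g.max(2)<45,.013),("pan",(205,100,285,170),lambda g:None,.018),("bot",(320,135,385,195),lambda g:g.max(2)>115,.026)]:
    if nm=="pan":
        c=up("top",t,box); cv2.imwrite("pics/tr_pan0.png",cv2.resize(c,None,fx=2,fy=2)); continue
    P=[onz("top",*p,z)[:2] for p in tray(box,f,nm)]
    P=np.array(P); print(nm,P.mean(0),[ (np.linalg.norm(P[i]-P[i-1]).round(4),np.degrees(np.arctan2(*(P[i]-P[i-1])[::-1])).round(1)) for i in range(4)])
E
```

```text
[103. 100. 103.]
lens ((55.2728271484375, 132.9877471923828), (9.58962345123291, 108.38027954101562), 12.952764511108398)
lens [0.57011641 0.40334883] [(np.float64(0.0076), np.float64(77.2)), (np.float64(0.086), np.float64(-11.9)), (np.float64(0.0076), np.float64(-102.8)), (np.float64(0.086), np.float64(168.1))]
bot ((130.39881896972656, 121.7828369140625), (178.41934204101562, 152.63714599609375), 14.489763259887695)
bot [ 0.58022955 -0.33798934] [(np.float64(0.1413), np.float64(75.6)), (np.float64(0.122), np.float64(-14.8)), (np.float64(0.1419), np.float64(-104.3)), (np.float64(0.122), np.float64(164.9))]
```

```bash
python3 - <<'E'
from seg import *
t=cv2.imread("pics/top0.png")
def rep(nm,k,box,z):
    r=cv2.minAreaRect(k); b=cv2.boxPoints(r)
    P=np.array([onz("top",*pix(box,p),z)[:2] for p in b])
    print(nm,P.mean(0).round(4),[ (np.linalg.norm(P[i]-P[i-1]).round(4),np.degrees(np.arctan2(*(P[i]-P[i-1])[::-1])).round(1)) for i in range(4)]); return b
# lens tray
box=(105,135,185,200); c=up("top",t,box)
for th in (50,58):
    m=(c.max(2)<th).astype(np.uint8)
    n,l,st,_=cv2.connectedComponentsWithStats(m); print([tuple(x) for x in st[1:] if x[4]>60])
    m[:]=np.isin(l,[i for i in range(1,n) if st[i,4]>60])
    k=cv2.convexHull(np.concatenate([x for x in cv2.findContours(m,0,1)[0]])); b=rep("lens",k,box,.013)
    o=c.copy();cv2.polylines(o,[b.astype(int)],True,(0,255,0),1);cv2.imwrite(f"pics/lt{th}.png",cv2.resize(o,None,fx=2,fy=2))
# pan: local high contrast
box=(205,100,285,170); c=up("top",t,box); g=cv2.cvtColor(c,6).astype(float)
sd=np.sqrt(np.maximum(cv2.blur(g*g,(9,9))-cv2.blur(g,(9,9))**2,0))
print(np.percentile(sd,[20,50,80,95]))
hv=cv2.cvtColor(c,cv2.COLOR_BGR2HSV).astype(int)
d=c.astype(int); rb=d[...,2]-d[...,0]; print("rb",np.percentile(rb,[5,25,50,75,95]))
m=((sd>6)).astype(np.uint8); m=cv2.morphologyEx(m,cv2.MORPH_OPEN,np.ones((5,5)));m=cv2.erode(m,np.ones((5,5)))
k=cv2.convexHull(big(m)); b=rep("pan",k,box,.018)
o=c.copy();cv2.polylines(o,[b.astype(int)],True,(0,255,0),1);cv2.imwrite("pics/pan.png",cv2.resize(o,None,fx=2,fy=2))
# objects
def cen(m,box,z,nm):
    k=big(m); h=cv2.convexHull(k); M=cv2.moments(h); p=pix(box,(M["m10"]/M["m00"],M["m01"]/M["m00"])); P=onz("top",*p,z)
    print(nm,p.round(2),P.round(4),"diam",2*np.sqrt(M["m00"]/np.pi)/4*(1.59-z)/497)
box=(143,219,165,241);c=up("",t,box);cen(c.max(2)>110,box,.018,"large")
box=(194,203,215,224);c=up("",t,box);cen(c.max(2)>110,box,.018,"small")
box=(242,194,262,214);c=up("",t,box);cen(c.max(2)>144,box,.08,"tallcap");cen(c.max(2)>118,box,.06,"tallall")
box=(326,222,346,242);c=up("",t,box);cen(c.max(2)>112,box,.044,"short all")
box=(275,195,315,242);c=up("",t,box)
m=(c.max(2)>125); k=big(m); print("pen white",end=" "); b=rep("pen",k,box,.013)
m2=c.max(2)<50; k2=big(m2); rep("head",k2,box,.013)
o=c.copy();cv2.drawContours(o,[k,k2],-1,(0,255,0),1);cv2.imwrite("pics/pen.png",cv2.resize(o,None,fx=3,fy=3))
E
```

```text
[(np.int32(39), np.int32(35), np.int32(51), np.int32(155), np.int32(1233)), (np.int32(235), np.int32(86), np.int32(48), np.int32(152), np.int32(1014))]
lens [0.5674 0.3201] [(np.float64(0.1694), np.float64(75.3)), (np.float64(0.1254), np.float64(-13.8)), (np.float64(0.1702), np.float64(-104.7)), (np.float64(0.1254), np.float64(165.9))]
[(np.int32(38), np.int32(34), np.int32(247), np.int32(205), np.int32(4584))]
lens [0.5674 0.3197] [(np.float64(0.1718), np.float64(75.5)), (np.float64(0.1276), np.float64(-13.6)), (np.float64(0.1726), np.float64(-104.5)), (np.float64(0.1277), np.float64(166.0))]
[0.56440145 0.86066297 3.48625013 9.67012536]
rb [0. 0. 1. 3. 4.]
pan [ 0.6682 -0.0024] [(np.float64(0.1808), np.float64(82.0)), (np.float64(0.1383), np.float64(-7.8)), (np.float64(0.1817), np.float64(-97.9)), (np.float64(0.1385), np.float64(171.9))]
large [152.75 228.78] [0.3777 0.2916 0.018 ] diam 0.04223414387741607
small [203.82 212.85] [0.4279 0.1317 0.018 ] diam 0.025197448533918972
tallcap [250.26 203.71] [ 0.4551 -0.0139  0.08  ] diam 0.017226867330974418
tallall [250.18 203.73] [ 0.4557 -0.0139  0.06  ] diam 0.025936569719075892
short all [333.94 231.78] [ 0.3695 -0.2748  0.044 ] diam 0.032241486222294856
pen white pen [ 0.4227 -0.1644] [(np.float64(0.0105), np.float64(58.1)), (np.float64(0.0816), np.float64(-32.2)), (np.float64(0.0105), np.float64(-121.9)), (np.float64(0.0816), np.float64(147.8))]
head [ 0.3742 -0.1337] [(np.float64(0.0123), np.float64(56.4)), (np.float64(0.0235), np.float64(-33.9)), (np.float64(0.0123), np.float64(-123.6)), (np.float64(0.0235), np.float64(146.1))]
```

```bash
python3 - <<'E'
import cv2,numpy as np
a=[cv2.imread(f"pics/{n}.png") for n in ("lt58","pan","pen")]
a=[cv2.resize(x,(390,int(x.shape[0]*390/x.shape[1])))[:300] if i<2 else cv2.resize(x,(250,294)) for i,x in enumerate(a)]
o=np.zeros((600,800,3),np.uint8)
o[:a[0].shape[0],:390]=a[0];o[:a[1].shape[0],400:790]=a[1];o[300:594,:250]=a[2]
cv2.imwrite("pics/mix.png",o)
E
```

```text
(no output)
```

View pics/mix.png

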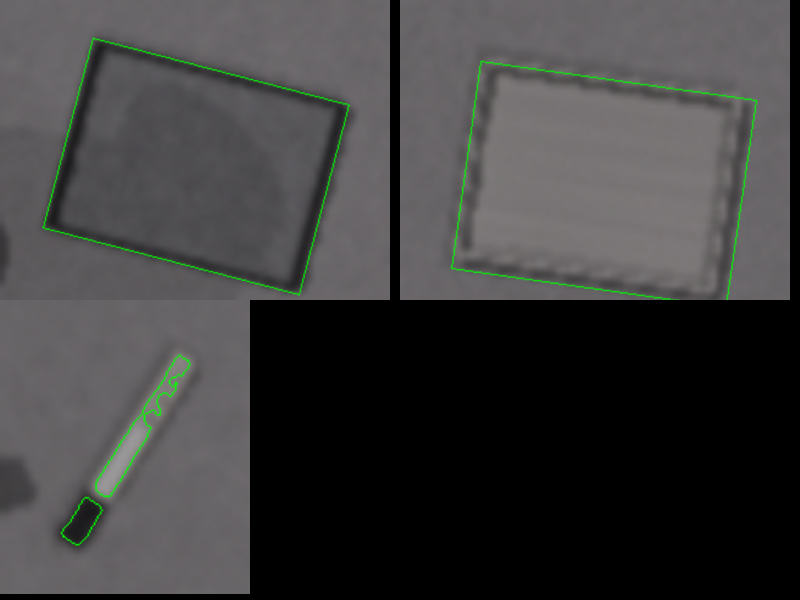

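```bash
cat >> h.py <<'E'
def go(x,y,z,jaw=None):
    """tool-frame delta row to a tool-down pose with jaw yaw (deg)"""
    s=robot.get_state(); M=R.from_euler("xyz",s["tool_rot"]).as_matrix(); p=np.array(s["eef_pos"])
    cur=np.degrees(np.arctan2(M[1,1],M[0,1]))
    if jaw is None: jaw=cur
    a=np.radians(jaw); yv=np.array([np.cos(a),np.sin(a),0]); xv=np.array([0,0,-1.]); T=np.c_[xv,yv,np.cross(xv,yv)]
    w=R.from_matrix(M.T@T).as_rotvec()/np.pi
    print("t",s["time_s"],"p",p.round(4),"jaw",cur.round(2),"tilt",np.degrees(np.arccos(-M[2,0])).round(2),"w",s["gripper_width"].round(4),"F",np.round(s["force"],1),"j6",s["joint_positions"][5].round(2))
    print("ROW",np.r_[w,M.T@(np.array([x,y,z])-p)].round(4).tolist())
def off(c,yaw,dx,dy):
    a=np.radians(yaw); return np.array(c)+[dx*np.cos(a)-dy*np.sin(a),dx*np.sin(a)+dy*np.cos(a)]
E
python3 - <<'E'
from h import *
go(.3777,.2916,.12,-14); go(.3777,.2916,.12,166)
print(off((.567,.320),-14.2,0,.036),off((.567,.320),-14.2,0,-.036),off((.580,-.338),-14.7,0,.034),off((.580,-.338),-14.7,0,-.034))
print(onz("top",231,210,.08),onz("top",269,222,.08),onz("top",75,182,.08))
E
```

```text
Traceback (most recent call last):
  File "h.py", line 21, in go
    print("t",s["time_s"],"p",p.round(4),"jaw",cur.round(2),"tilt",np.degrees(np.arccos(-M[2,0])).round(2),"w",s["gripper_width"].round(4),"F",np.round(s["force"],1),"j6",s["joint_positions"][5].round(2))
                                                                                                               ^^^^^^^^^^^^^^^^^^^^^^^^
AttributeError: 'float' object has no attribute 'round'
```

```bash
sed -i 's/s\["gripper_width"\].round(4)/round(s["gripper_width"],4)/' h.py
python3 - <<'E'
from h import *
go(.3777,.2916,.12,-14); go(.3777,.2916,.12,166)
print(off((.567,.320),-14.2,0,.036),off((.567,.320),-14.2,0,-.036),off((.580,-.338),-14.7,0,.034),off((.580,-.338),-14.7,0,-.034))
print(onz("top",231,210,.08),onz("top",269,222,.08),onz("top",75,182,.08))
E
```

```text
t 0.1 p [0.1793 0.4931 0.2261] jaw 70.01 tilt 0.08 w 0.0918 F [-0.8 -0.3 -1. ] j6 -0.15
ROW [0.4667, 0.0003, 0.0004, 0.1062, -0.1214, 0.2554]
t 0.1 p [0.1793 0.4931 0.2261] jaw 70.01 tilt 0.08 w 0.0918 F [-0.8 -0.3 -1. ] j6 -0.15
ROW [-0.5333, -0.0004, 0.0003, 0.1062, -0.1214, 0.2554]
[0.57583107 0.35490003] [0.55816893 0.28509997] [ 0.58862777 -0.3051129 ] [ 0.57137223 -0.3708871 ]
[0.43588528 0.04450266 0.08      ] [ 0.39970363 -0.0708626   0.08      ] [0.51972786 0.51667341 0.08      ]
```

Call:
apply_moves --pt "0.467 0 0 0.106 -0.121 0.255 0" --pt "0.467 0 0 0.106 -0.121 0.255 0" --pt "0.467 0 0 0.106 -0.121 0.255 0" --pt "0.467 0 0 0.106 -0.121 0.255 0" --pt "0.467 0 0 0.106 -0.121 0.255 0" --squeeze 15

```text
time_s: 0.72
eef_pos: [0.3787, 0.2907, 0.1198]
tool_rot: [-1.359, 1.57, -2.652]
force: [0.1, 0.8, 1.2]
gripper_width: 0.0918
```

```bash
python3 -c "
from h import *
go(.3777,.2916,.12,-14)"
```

```text
t 0.725 p [0.3787 0.2907 0.1198] jaw 15.9 tilt 0.04 w 0.0918 F [0.1 0.8 1.2] j6 0.22
ROW [0.1661, 0.0001, 0.0002, -0.0002, -0.0007, -0.0011]
```

Call:
apply_moves --pt "0.166 0 0 0.02 -0.001 -0.001 0" --pt "0.166 0 0 0.04 -0.001 -0.001 0" --pt "0.166 0 0 0.06 -0.001 -0.001 0" --pt "0.166 0 0 0.075 -0.001 -0.001 0" --pt "0.166 0 0 0.085 -0.001 -0.001 0"

```text
time_s: 1.35
eef_pos: [0.3761, 0.293, 0.0348]
tool_rot: [-0.882, 1.57, -2.69]
force: [0.0, 0.2, -0.1]
gripper_width: 0.0917
```

```bash
python3 -c "
from seg import *
go(.3777,.2916,.005,-14)
t=robot.capture('top');s=robot.capture('side')
a=cv2.resize(t[190:270,110:200],None,fx=4,fy=4);b=cv2.resize(s[110:190,170:260],None,fx=4,fy=4)
cv2.imwrite('pics/l1.png',np.hstack([a,b]))"
```

```text
t 1.35 p [0.3761 0.293  0.0348] jaw -13.57 tilt 0.07 w 0.0917 F [ 0.   0.2 -0.1] j6 0.74
ROW [0.0024, 0.0003, 0.0003, 0.0298, 0.0019, 0.001]
```

View pics/l1.png

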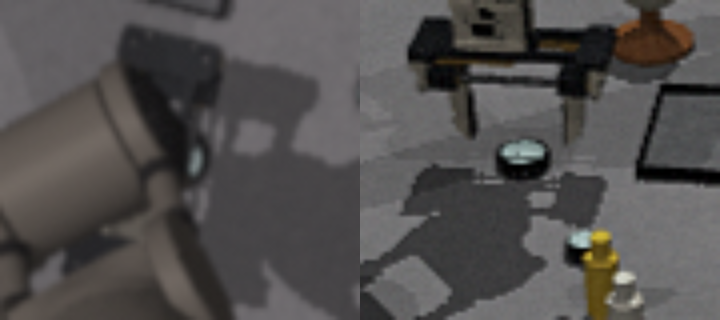

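The lens (side crop, at (523,158)) lies between the fingertips. Descending and gripping.

Call:
apply_moves --pt "0 0 0 0.02 0.002 0.001 0" --pt "0 0 0 0.03 0.002 0.001 0" --pt "0 0 0 0.03 0.002 0.001 0.5" --pt "0 0 0 0.03 0.002 0.001 0.6" --pt "0 0 0 0.03 0.002 0.001 0.7"

```text
time_s: 2.08
eef_pos: [0.3785, 0.292, 0.0063]
tool_rot: [2.341, 1.57, 0.533]
force: [0.5, -0.2, -0.8]
gripper_width: 0.0667
```

Call:
apply_moves --pt "0 0 0 0 0 0 0.8" --pt "0 0 0 0 0 0 0.8"

```text
time_s: 2.33
eef_pos: [0.3783, 0.2919, 0.006]
tool_rot: [2.488, 1.57, 0.68]
force: [-0.7, -0.5, 2.9]
gripper_width: 0.0536
```

```bash
python3 -c "
from seg import *
go(.3777,.2916,.06,-14.2)"
```

```text
t 2.325 p [0.3783 0.2919 0.006 ] jaw -13.58 tilt 0.03 w 0.0536 F [-0.7 -0.5  2.9] j6 0.73
ROW [0.0035, -0.0001, -0.0001, -0.054, -0.0005, 0.0004]
```

```bash
python3 -c "
from seg import *
go(.5758,.3549,.04,-14.2)"
```

```text
t 2.325 p [0.3783 0.2919 0.006 ] jaw -13.58 tilt 0.03 w 0.0536 F [-0.7 -0.5  2.9] j6 0.73
ROW [0.0035, -0.0001, -0.0001, -0.0339, 0.1772, -0.1076]
```

Call:
apply_moves --pt "0 0 0 -0.02 0 0 0.8" --pt "0 0 0 -0.035 0 0 0.8" --pt "0 0 0 -0.035 0 0 0.8"

```text
time_s: 2.7
eef_pos: [0.3788, 0.2921, 0.0415]
tool_rot: [2.319, 1.568, 0.511]
force: [-0.2, -0.4, -0.7]
gripper_width: 0.0536
```

```bash
python3 -c "
from seg import *
go(.5758,.3549,.042,-14.2)
s=robot.capture('side')
b=cv2.resize(s[90:190,160:290],None,fx=4,fy=4)
cv2.imwrite('pics/l2.png',b)"
```

```text
t 2.7 p [0.3788 0.2921 0.0415] jaw -13.58 tilt 0.14 w 0.0536 F [-0.2 -0.4 -0.7] j6 0.73
ROW [0.0035, -0.0005, -0.0005, -0.0, 0.1767, -0.1072]
```

View pics/l2.png

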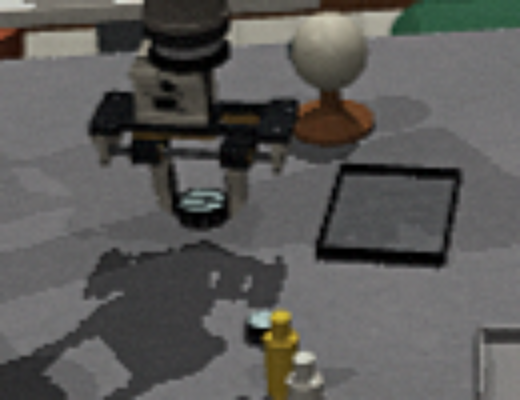

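Call:
apply_moves --pt "0.003 0 0 0 0.05 -0.03 0.8" --pt "0.003 0 0 0 0.1 -0.06 0.8" --pt "0.003 0 0 0 0.15 -0.09 0.8" --pt "0.003 0 0 0 0.177 -0.107 0.8" --pt "0.003 0 0 0 0.177 -0.107 0.8"

```text
time_s: 3.38
eef_pos: [0.5765, 0.3541, 0.0388]
tool_rot: [-0.862, 1.57, -2.68]
force: [-1.1, -1.1, -2.1]
gripper_width: 0.0534
```

```bash
python3 -c "
from seg import *
go(.5758,.3549,.011,-14.2)
s=robot.capture('side')
b=cv2.resize(s[70:190,180:310],None,fx=4,fy=4)
cv2.imwrite('pics/l3.png',b)"
```

```text
t 3.375 p [0.5765 0.3541 0.0388] jaw -14.17 tilt 0.04 w 0.0534 F [-1.1 -1.1 -2.1] j6 0.68
ROW [0.0002, 0.0001, 0.0002, 0.0278, -0.0009, -0.0006]
```

View pics/l3.png

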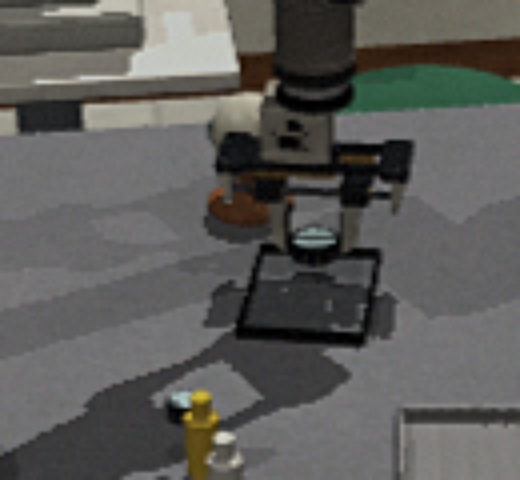

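Call:
apply_moves --pt "0 0 0 0.012 0 0 0.8" --pt "0 0 0 0.022 0 0 0.8" --pt "0 0 0 0.028 0 0 0.8" --pt "0 0 0 0.028 0 0 0.8"

```text
time_s: 3.92
eef_pos: [0.5748, 0.3541, 0.0121]
tool_rot: [-0.921, 1.57, -2.738]
force: [-0.4, 0.3, -1.3]
gripper_width: 0.053
```

Call:
apply_moves --pt "0 0 0 0.001 0 0 0.8" --pt "0 0 0 0.002 0 0 0.8" --pt "0 0 0 0.002 0 0 0.8"

```text
time_s: 4.3
eef_pos: [0.5755, 0.3543, 0.0109]
tool_rot: [2.394, 1.57, 0.577]
force: [-0.1, -0.5, -1.4]
gripper_width: 0.0532
```

Call:
apply_moves --pt "0 0 0 0.001 0 0 0.8" --pt "0 0 0 0.001 0 0 0.4" --pt "0 0 0 0.001 0 0 0.25" --pt "0 0 0 0.001 0 0 0.25" --pt "0 0 0 0.001 0 0 0.25"

```text
time_s: 4.92
eef_pos: [0.5753, 0.3542, 0.0097]
tool_rot: [-2.709, 1.571, 1.756]
force: [0.5, -0.2, 0.3]
gripper_width: 0.0687
```

```bash
python3 -c "
from seg import *
go(.5758,.3549,.12,-14.2);go(.4279,.1317,.05,-14.2)"
```

```text
t 4.925 p [0.5753 0.3542 0.0097] jaw -14.12 tilt 0.0 w 0.0687 F [ 0.5 -0.2  0.3] j6 0.68
ROW [0.0004, -0.0, 0.0, -0.1103, 0.0003, -0.0008]
t 4.925 p [0.5753 0.3542 0.0097] jaw -14.12 tilt 0.0 w 0.0687 F [ 0.5 -0.2  0.3] j6 0.68
ROW [0.0004, -0.0, 0.0, -0.0403, -0.0887, 0.2518]
```

Call:
apply_moves --pt "0 0 0 -0.03 0 0 0.25" --pt "0 0 0 -0.07 0 0 0.25" --pt "0 0 0 -0.07 -0.02 0.05 0.25" --pt "0 0 0 -0.07 -0.04 0.11 0.25" --pt "0 0 0 -0.07 -0.06 0.17 0.3"

```text
time_s: 5.55
eef_pos: [0.4754, 0.204, 0.0799]
tool_rot: [1.929, 1.57, 0.113]
force: [1.2, -0.1, 0.0]
gripper_width: 0.0651
```

```bash
python3 -c "
from seg import *
go(.4279,.1317,.035,-14.2)
s=robot.capture('side')
b=cv2.resize(s[70:190,180:310],None,fx=4,fy=4)
cv2.imwrite('pics/l4.png',b)"
```

```text
t 5.55 p [0.4754 0.204  0.0799] jaw -14.08 tilt 0.05 w 0.0651 F [ 1.2 -0.1  0. ] j6 0.5
ROW [0.0007, -0.0001, -0.0003, 0.0449, -0.0285, 0.0817]
```

View pics/l4.png

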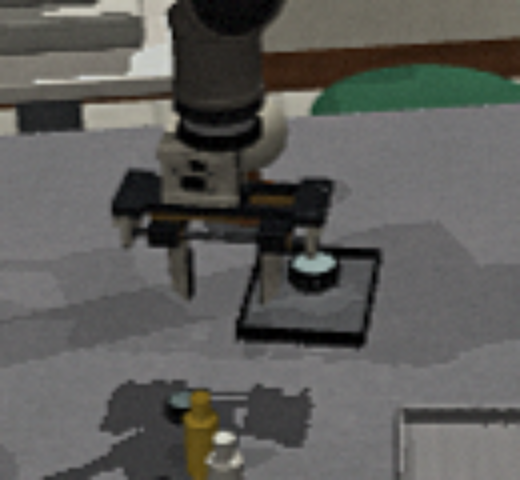

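The large lens sits in the tray at crop (313,271). Next is the small lens.

Call:
apply_moves --pt "0 0 0 0.005 -0.015 0.045 0.35" --pt "0 0 0 0.02 -0.0285 0.082 0.35" --pt "0 0 0 0.045 -0.0285 0.082 0.35" --pt "0 0 0 0.045 -0.0285 0.082 0.35"

```text
time_s: 6.1
eef_pos: [0.428, 0.1323, 0.034]
tool_rot: [-1.233, 1.568, -3.051]
force: [-0.2, 0.3, 0.1]
gripper_width: 0.0599
```

```bash
python3 -c "
from seg import *
go(.4279,.1317,.006,-14.2)
s=robot.capture('side');t=robot.capture('top')
b=cv2.resize(s[110:210,180:280],None,fx=4,fy=4)
a=cv2.resize(t[150:250,150:250],None,fx=4,fy=4)
cv2.imwrite('pics/l5.png',np.hstack([a,b]))"
```

```text
t 6.1 p [0.428  0.1323 0.034 ] jaw -14.16 tilt 0.15 w 0.0599 F [-0.2  0.3  0.1] j6 0.38
ROW [0.0002, 0.0003, 0.0008, 0.028, 0.0001, 0.0006]
```

View pics/l5.png

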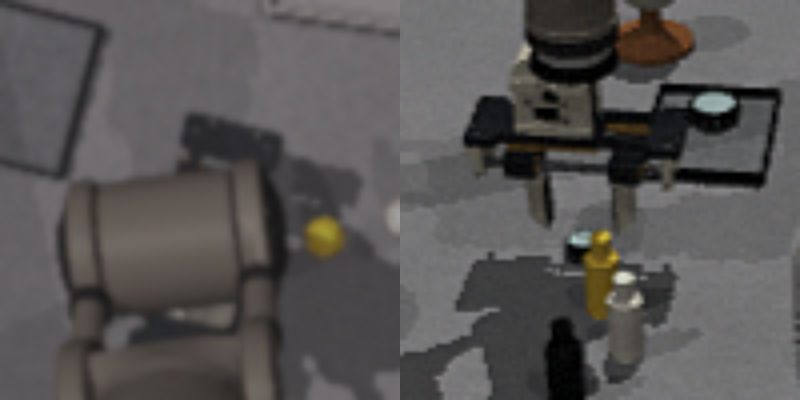

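The lens lies centred between the fingers, clear of the yellow bottle. Descend and grip.

Call:
apply_moves --pt "0 0 0 0.02 0 0 0.35" --pt "0 0 0 0.028 0 0 0.35" --pt "0 0 0 0.028 0 0 0.35" --pt "0 0 0 0.028 0 0 0.6" --pt "0 0 0 0.028 0 0 0.8"

```text
time_s: 6.82
eef_pos: [0.4292, 0.1328, 0.0072]
tool_rot: [2.02, 1.57, 0.203]
force: [1.2, -1.0, -0.3]
gripper_width: 0.0441
```

Call:
apply_moves --pt "0 0 0 0 0 0 0.9" --pt "0 0 0 0 0 0 0.9"

```text
time_s: 7.08
eef_pos: [0.429, 0.1327, 0.007]
tool_rot: [2.099, 1.57, 0.282]
force: [-0.3, 1.1, 3.3]
gripper_width: 0.0337
```

```bash
python3 -c "
from seg import *
go(.5582,.2851,.042,-14.2)"
```

```text
t 7.075 p [0.429  0.1327 0.007 ] jaw -14.12 tilt 0.03 w 0.0337 F [-0.3  1.1  3.3] j6 0.38
ROW [0.0004, -0.0001, -0.0001, -0.0349, 0.0881, -0.1793]
```

Call:
apply_moves --pt "0 0 0 -0.02 0 0 0.9" --pt "0 0 0 -0.035 0 0 0.9" --pt "0 0 0 -0.035 0.022 -0.045 0.9" --pt "0 0 0 -0.035 0.044 -0.09 0.9" --pt "0 0 0 -0.035 0.066 -0.135 0.9"

```text
time_s: 7.7
eef_pos: [0.5267, 0.2487, 0.0418]
tool_rot: [1.863, 1.571, 0.046]
force: [0.2, -0.2, 0.3]
gripper_width: 0.0333
```

```bash
python3 -c "
from seg import *
go(.5582,.2851,.042,-14.2)"
```

```text
t 7.7 p [0.5267 0.2487 0.0418] jaw -14.13 tilt 0.01 w 0.0333 F [ 0.2 -0.2  0.3] j6 0.56
ROW [0.0004, -0.0, -0.0001, -0.0002, 0.0217, -0.043]
```

Call:
apply_moves --pt "0 0 0 0 0.022 -0.043 0.9" --pt "0 0 0 0 0.022 -0.043 0.9" --pt "0 0 0 0.012 0.022 -0.043 0.9" --pt "0 0 0 0.022 0.022 -0.043 0.9" --pt "0 0 0 0.028 0.022 -0.043 0.9"

```text
time_s: 8.32
eef_pos: [0.5567, 0.2829, 0.0126]
tool_rot: [-0.98, 1.569, -2.798]
force: [-0.6, 0.0, -0.3]
gripper_width: 0.0332
```

```bash
python3 -c "
from seg import *
go(.5582,.2851,.011,-14.2)
s=robot.capture('side')
b=cv2.resize(s[90:190,200:300],None,fx=4,fy=4)
cv2.imwrite('pics/l6.png',b)"
```

```text
t 8.325 p [0.5567 0.2829 0.0126] jaw -14.17 tilt 0.11 w 0.0332 F [-0.6  0.  -0.3] j6 0.59
ROW [0.0002, 0.0004, 0.0005, 0.0016, 0.0009, -0.0025]
```

View pics/l6.png

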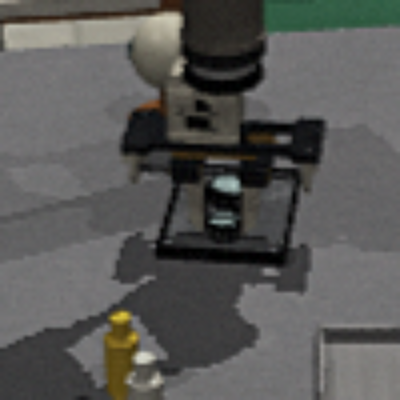

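Small lens is inside the tray at crop (222,222), level, in front of the large one at (226,187).

Call:
apply_moves --pt "0 0 0 0.001 0 0 0.9" --pt "0 0 0 0.002 0 0 0.9" --pt "0 0 0 0.002 0 0 0.9" --pt "0 0 0 0.002 0 0 0.9"

```text
time_s: 8.88
eef_pos: [0.5577, 0.284, 0.012]
tool_rot: [2.342, 1.57, 0.524]
force: [0.4, -0.1, -0.2]
gripper_width: 0.0329
```

Call:
apply_moves --pt "0 0 0 0.0005 0 0 0.7" --pt "0 0 0 0.0005 0 0 0.45" --pt "0 0 0 0.0005 0 0 0.45" --pt "0 0 0 0.0005 0 0 0.45"

```text
time_s: 9.38
eef_pos: [0.5577, 0.2839, 0.0113]
tool_rot: [2.684, 1.571, 0.867]
force: [-0.0, -0.1, -0.6]
gripper_width: 0.0501
```

```bash
python3 -c "
from seg import *
go(.4555,-.014,.15,-14.2)"
```

```text
t 9.375 p [0.5577 0.2839 0.0113] jaw -14.12 tilt 0.01 w 0.0501 F [-0.  -0.1 -0.6] j6 0.59
ROW [0.0005, -0.0, -0.0, -0.1388, -0.0264, 0.3138]
```

Call:
apply_moves --pt "0 0 0 -0.03 0 0 0.45" --pt "0 0 0 -0.08 0 0 0.4" --pt "0 0 0 -0.13 -0.003 0.03 0.4" --pt "0 0 0 -0.139 -0.008 0.09 0.4" --pt "0 0 0 -0.139 -0.013 0.15 0.4"

```text
time_s: 10.0
eef_pos: [0.5084, 0.1405, 0.1516]
tool_rot: [1.907, 1.567, 0.091]
force: [0.2, -0.9, 0.3]
gripper_width: 0.0554
```

Call:
apply_moves --pt "0 0 0 0 -0.005 0.06 0.4" --pt "0 0 0 0 -0.01 0.12 0.4" --pt "0 0 0 0 -0.013 0.164 0.4" --pt "0 0 0 0 -0.013 0.164 0.4"

```text
time_s: 10.5
eef_pos: [0.4551, -0.0166, 0.1505]
tool_rot: [0.977, 1.57, -0.845]
force: [-0.2, -0.3, -0.1]
gripper_width: 0.055
```

```bash
python3 -c "
from seg import *
go(.4555,-.014,.1,-14.2)
s=robot.capture('side');t=robot.capture('top')
b=cv2.resize(s[90:230,180:320],None,fx=4,fy=4)
a=cv2.resize(t[130:270,130:270],None,fx=2,fy=2)
cv2.imwrite('pics/b1.png',b);cv2.imwrite('pics/b1t.png',a)
print([proj('side',(.4555,-.014,z)) for z in (0,.08)],proj('side',(.4555-.004*0,-.014,.13)))"
```

```text
t 10.5 p [ 0.4551 -0.0166  0.1505] jaw -14.37 tilt 0.02 w 0.055 F [-0.2 -0.3 -0.1] j6 0.05
ROW [-0.0009, 0.0001, -0.0001, 0.0505, -0.0003, -0.0026]
[array([236.30347855, 197.87658679]), array([235.43196306, 178.98692707])] [234.85481057 166.47743721]
```

View pics/b1.png

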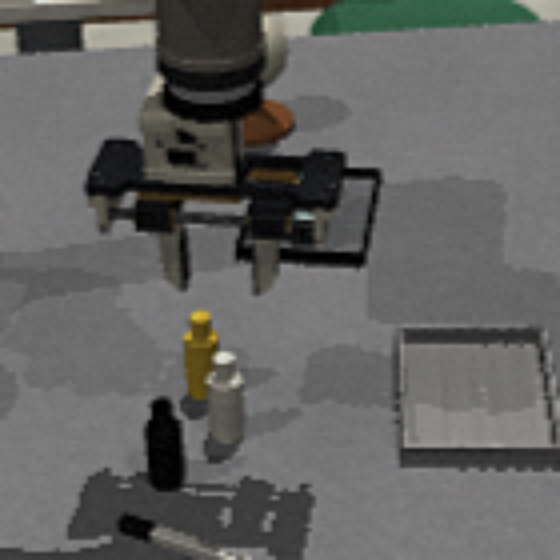

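View pics/b1t.png

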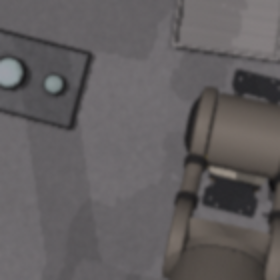

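Both lenses show side by side in the tray (top crop (10,72) and (53,84)). The white bottle's top is at side pixel (236,179), against a prediction of (235,179). Descending on it.

Call:
apply_moves --pt "0 0 0 0 0 -0.0025 0.4" --pt "0 0 0 0.04 0 -0.0025 0.4" --pt "0 0 0 0.08 0 -0.0025 0.4" --pt "0 0 0 0.11 0 -0.0025 0.4" --pt "0 0 0 0.122 0 -0.0025 0.4"

```text
time_s: 11.22
eef_pos: [0.4558, -0.0106, 0.0267]
tool_rot: [-1.589, 1.568, 2.879]
force: [-0.3, -0.2, 0.5]
gripper_width: 0.0549
```

Call:
apply_moves --pt "0 0 0 0 0 0 0.5" --pt "0 0 0 0 0 0 0.7" --pt "0 0 0 0 0 0 0.9" --pt "0 0 0 0 0 0 0.9" --squeeze 12

```text
time_s: 11.72
eef_pos: [0.457, -0.012, 0.029]
tool_rot: [1.689, 1.569, -0.128]
force: [-0.3, 0.6, 4.0]
gripper_width: 0.0299
```

```bash
python3 -c "
from seg import *
go(.5886,-.3051,.07,-14.7);go(.5714,-.3709,.07,-14.7)
s=robot.capture('side')
cv2.imwrite('pics/b2.png',cv2.resize(s[90:230,180:320],None,fx=4,fy=4))"
```

```text
t 11.725 p [ 0.457 -0.012  0.029] jaw -14.13 tilt 0.11 w 0.0299 F [-0.3  0.6  4. ] j6 0.05
ROW [0.0032, -0.0001, -0.0006, -0.0406, 0.1992, 0.2521]
t 11.725 p [ 0.457 -0.012  0.029] jaw -14.13 tilt 0.11 w 0.0299 F [-0.3  0.6  4. ] j6 0.05
ROW [0.0032, -0.0001, -0.0006, -0.0406, 0.1986, 0.3201]
```

View pics/b2.png

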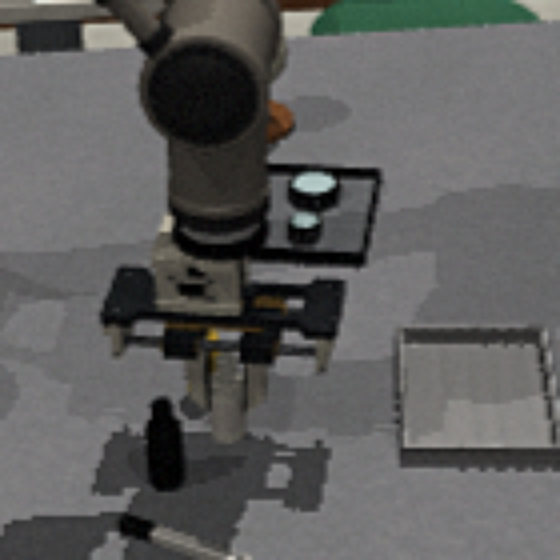

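Bottle gripped (29.9 mm). Lift and carry it to the near compartment.

Call:
apply_moves --pt "0 0 0 -0.02 0 0 0.9" --pt "0 0 0 -0.037 0 0 0.9" --pt "0.003 0 0 -0.037 0.03 0.038 0.9" --pt "0.003 0 0 -0.037 0.06 0.076 0.9" --pt "0.003 0 0 -0.037 0.09 0.114 0.9"

```text
time_s: 12.4
eef_pos: [0.5164, -0.1458, 0.0655]
tool_rot: [1.795, 1.57, -0.031]
force: [0.1, -0.4, 0.6]
gripper_width: 0.0301
```

Call:
apply_moves --pt "0 0 0 0 0.03 0.038 0.9" --pt "0 0 0 0 0.06 0.076 0.9" --pt "0 0 0 0 0.09 0.114 0.9" --pt "0 0 0 0 0.109 0.138 0.9" --pt "0 0 0 0 0.109 0.138 0.9"

```text
time_s: 13.02
eef_pos: [0.5864, -0.3076, 0.0647]
tool_rot: [1.068, 1.57, -0.761]
force: [0.8, 0.4, -0.7]
gripper_width: 0.0297
```

```bash
python3 -c "
from seg import *
go(.5886,-.3051,.033,-14.7)
s=robot.capture('side')
cv2.imwrite('pics/b3.png',cv2.resize(s[150:300,200:350],None,fx=4,fy=4))"
```

```text
t 13.025 p [ 0.5864 -0.3076  0.0647] jaw -14.8 tilt 0.03 w 0.0297 F [ 0.8  0.4 -0.7] j6 -0.34
ROW [-0.0006, 0.0001, -0.0001, 0.0317, 0.0014, -0.003]
```

View pics/b3.png

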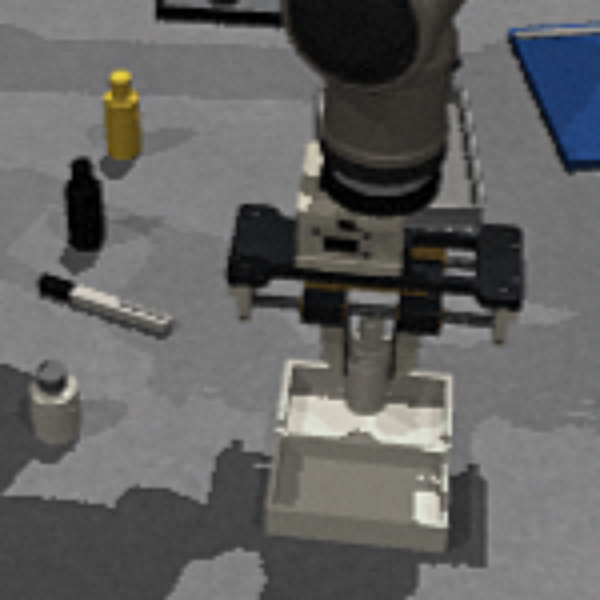

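Bottle (crop (368,370)) hangs upright over the far compartment.

Call:
apply_moves --pt "0 0 0 0 0.001 -0.003 0.9" --pt "0 0 0 0.012 0.001 -0.003 0.9" --pt "0 0 0 0.022 0.001 -0.003 0.9" --pt "0 0 0 0.029 0.001 -0.003 0.9" --pt "0 0 0 0.031 0.001 -0.003 0.9"

```text
time_s: 13.7
eef_pos: [0.5878, -0.3025, 0.0333]
tool_rot: [-1.981, 1.569, 2.475]
force: [-0.3, 0.3, -0.6]
gripper_width: 0.0295
```

Call:
apply_moves --pt "0 0 0 0.001 0 0 0.9" --pt "0 0 0 0.001 0 0 0.9" --pt "0 0 0 0.001 0 0 0.9"

```text
time_s: 14.08
eef_pos: [0.5883, -0.303, 0.0335]
tool_rot: [1.45, 1.57, -0.377]
force: [-1.1, 0.5, -0.1]
gripper_width: 0.0295
```

Call:
apply_moves --pt "0 0 0 0.001 0 0 0.9" --pt "0 0 0 0.0015 0 0 0.9" --pt "0 0 0 0.0015 0 0 0.9"

```text
time_s: 14.45
eef_pos: [0.5882, -0.303, 0.0328]
tool_rot: [1.028, 1.57, -0.798]
force: [-2.8, 1.3, 5.7]
gripper_width: 0.0296
```

Contact (5.7 N). Release.

Call:
apply_moves --pt "0 0 0 0 0 0 0.6" --pt "0 0 0 0 0 0 0.45" --pt "0 0 0 0 0 0 0.45" --pt "0 0 0 -0.03 0 0 0.45" --pt "0 0 0 -0.08 0 0 0.45"

```text
time_s: 15.08
eef_pos: [0.587, -0.3021, 0.1103]
tool_rot: [-1.927, 1.566, 2.53]
force: [0.4, -0.4, 0.4]
gripper_width: 0.0506
```

```bash
python3 -c "
from seg import *
go(.3695,-.2748,.11,-14.7)
s=robot.capture('side')
cv2.imwrite('pics/b4.png',cv2.resize(s[150:300,200:350],None,fx=4,fy=4))
print([proj('side',(.3695,-.2748,z)) for z in (0,.058)])"
```

```text
t 15.075 p [ 0.587  -0.3021  0.1103] jaw -14.66 tilt 0.28 w 0.0506 F [ 0.4 -0.4  0.4] j6 -0.34
ROW [0.0002, -0.0005, 0.0015, 0.0013, -0.2174, 0.0286]
[array([214.21801055, 256.50585571]), array([212.80217477, 242.21451867])]
```

View pics/b4.png

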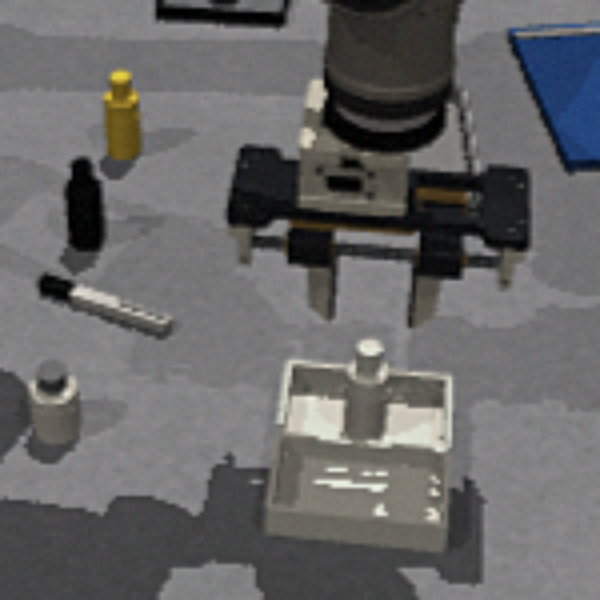

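Tall bottle stands in the far compartment. Short bottle's cap at side (213,243), predicted (212.8,242.2).

Call:
apply_moves --pt "0 0 0 0 -0.06 0.008 0.35" --pt "0 0 0 0 -0.12 0.016 0.35" --pt "0 0 0 0 -0.18 0.024 0.35" --pt "0 0 0 0 -0.217 0.0286 0.35" --pt "0 0 0 0 -0.217 0.0286 0.35"

```text
time_s: 15.75
eef_pos: [0.3691, -0.2752, 0.1119]
tool_rot: [-2.107, 1.57, 2.347]
force: [0.5, -0.7, 0.0]
gripper_width: 0.0598
```

```bash
python3 -c "
from seg import *
go(.3695,-.2748,.018,-14.7)
s=robot.capture('side')
cv2.imwrite('pics/b5.png',cv2.resize(s[180:300,150:300],None,fx=4,fy=4))"
```

```text
t 15.75 p [ 0.3691 -0.2752  0.1119] jaw -14.77 tilt 0.04 w 0.0598 F [ 0.5 -0.7  0. ] j6 -0.55
ROW [-0.0004, -0.0001, 0.0002, 0.0939, 0.0003, -0.0004]
```

View pics/b5.png

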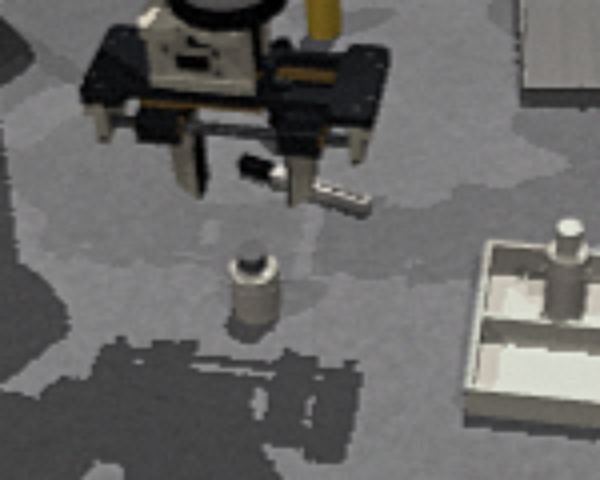

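Call:
apply_moves --pt "0 0 0 0.04 0 0 0.35" --pt "0 0 0 0.08 0 0 0.35" --pt "0 0 0 0.094 0 0 0.35" --pt "0 0 0 0.094 0 0 0.5" --pt "0 0 0 0.094 0 0 0.7"

```text
time_s: 16.42
eef_pos: [0.372, -0.2763, 0.0187]
tool_rot: [1.079, 1.569, -0.748]
force: [-0.6, 0.5, -1.0]
gripper_width: 0.0441
```

Call:
apply_moves --pt "0 0 0 0 0 0 0.9" --pt "0 0 0 0 0 0 0.9"

```text
time_s: 16.68
eef_pos: [0.3716, -0.2762, 0.0187]
tool_rot: [1.091, 1.568, -0.735]
force: [0.3, 0.8, 4.9]
gripper_width: 0.0346
```

```bash
python3 -c "
from seg import *
go(.5714,-.3709,.055,-14.7)"
```

```text
t 16.675 p [ 0.3716 -0.2762  0.0187] jaw -14.66 tilt 0.14 w 0.0346 F [0.3 0.8 4.9] j6 -0.55
ROW [0.0002, 0.0004, -0.0007, -0.0358, 0.2173, 0.0411]
```

Call:
apply_moves --pt "0 0 0 -0.02 0 0 0.9" --pt "0 0 0 -0.037 0 0.01 0.9" --pt "0 0 0 -0.037 0.05 0.041 0.9" --pt "0 0 0 -0.037 0.1 0.041 0.9" --pt "0 0 0 -0.037 0.15 0.041 0.9"

```text
time_s: 17.3
eef_pos: [0.507, -0.3541, 0.0552]
tool_rot: [1.146, 1.57, -0.682]
force: [0.3, -1.1, -0.5]
gripper_width: 0.0345
```

Call:
apply_moves --pt "0 0 0 0 0.04 0 0.9" --pt "0 0 0 0 0.067 0 0.9" --pt "0 0 0 0 0.067 0 0.9" --pt "0 0 0 0 0.067 0 0.9"

```text
time_s: 17.8
eef_pos: [0.5696, -0.3698, 0.0545]
tool_rot: [-1.927, 1.569, 2.53]
force: [-1.0, 0.2, -0.8]
gripper_width: 0.0346
```

```bash
python3 -c "
from seg import *
go(.5714,-.3709,.023,-14.7)
s=robot.capture('side')
cv2.imwrite('pics/b6.png',cv2.resize(s[180:330,200:350],None,fx=4,fy=4))"
```

```text
t 17.8 p [ 0.5696 -0.3698  0.0545] jaw -14.66 tilt 0.08 w 0.0346 F [-1.   0.2 -0.8] j6 -0.43
ROW [0.0002, -0.0002, 0.0004, 0.0315, 0.0021, 0.0006]
```

View pics/b6.png

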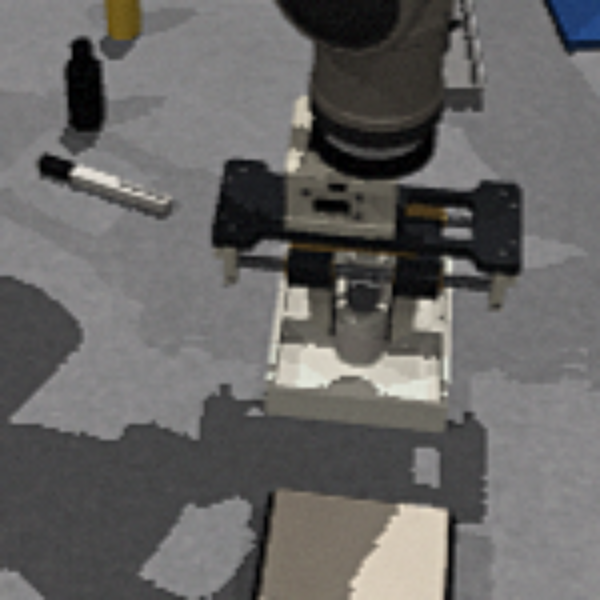

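Call:
apply_moves --pt "0 0 0 0.012 0.001 0 0.9" --pt "0 0 0 0.022 0.001 0 0.9" --pt "0 0 0 0.028 0.001 0 0.9" --pt "0 0 0 0.031 0.001 0 0.9" --pt "0 0 0 0.031 0.001 0 0.9"

```text
time_s: 18.48
eef_pos: [0.5715, -0.3704, 0.0236]
tool_rot: [-2.623, 1.571, 1.833]
force: [0.3, -0.1, 0.6]
gripper_width: 0.0346
```

Call:
apply_moves --pt "0 0 0 0.001 0 0 0.9" --pt "0 0 0 0.001 0 0 0.9"

```text
time_s: 18.73
eef_pos: [0.5716, -0.3705, 0.0229]
tool_rot: [1.282, 1.57, -0.544]
force: [-0.3, -0.4, -0.3]
gripper_width: 0.0349
```

Call:
apply_moves --pt "0 0 0 0.001 0 0 0.9" --pt "0 0 0 0.001 0 0 0.9"

```text
time_s: 18.98
eef_pos: [0.5717, -0.3705, 0.0228]
tool_rot: [1.171, 1.57, -0.655]
force: [-1.7, 2.1, 5.2]
gripper_width: 0.0347
```

Contact. Release (opening about 50 mm) and rise.

Call:
apply_moves --pt "0 0 0 0 0 0 0.6" --pt "0 0 0 0 0 0 0.45" --pt "0 0 0 0 0 0 0.45" --pt "0 0 0 -0.03 0 0 0.45" --pt "0 0 0 -0.09 0 0 0.45"

```text
time_s: 19.6
eef_pos: [0.57, -0.3693, 0.1094]
tool_rot: [-2.018, 1.564, 2.438]
force: [0.6, -0.2, 0.6]
gripper_width: 0.0504
```

```bash
python3 -c "
from seg import *
go(.4107,-.1568,.1,57.7)
s=robot.capture('side')
cv2.imwrite('pics/b7.png',cv2.resize(s[180:330,200:350],None,fx=4,fy=4))"
```

```text
t 19.6 p [ 0.57   -0.3693  0.1094] jaw -14.66 tilt 0.4 w 0.0504 F [ 0.6 -0.2  0.6] j6 -0.43
ROW [-0.402, -0.0021, 0.0011, 0.0112, -0.2078, -0.1652]
```

View pics/b7.png

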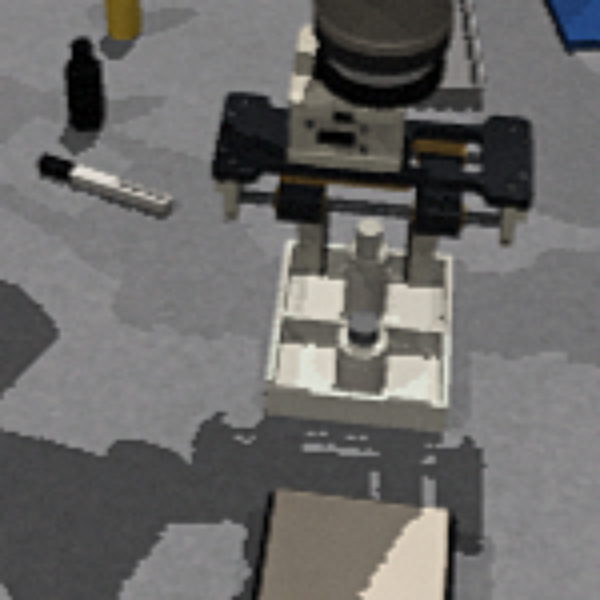

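Both bottles stand upright, one each side of the divider (crop (368,240) and (362,345)). Next is the penlight. I'll grip 10 mm towards the tail to stay clear of the black bottle.

Call:
apply_moves --pt "-0.05 0 0 0 -0.05 -0.04 0.45" --pt "-0.1 0 0 0 -0.1 -0.08 0.45" --pt "-0.16 0 0 0 -0.15 -0.12 0.45" --pt "-0.22 0 0 0 -0.2 -0.15 0.5" --pt "-0.28 -0.002 0.001 0 -0.2 -0.16 0.5"

```text
time_s: 20.27
eef_pos: [0.4145, -0.1616, 0.1112]
tool_rot: [-0.56, 1.568, -1.503]
force: [1.0, -0.2, -0.5]
gripper_width: 0.0462
```

```bash
python3 -c "
from seg import *
go(.4192,-.1621,.1,57.7)"
```

```text
t 20.275 p [ 0.4145 -0.1616  0.1112] jaw 35.97 tilt 0.17 w 0.0462 F [ 1.  -0.2 -0.5] j6 -1.17
ROW [-0.1207, 0.0007, 0.0006, 0.0112, 0.0036, 0.0031]
```

Call:
apply_moves --pt "-0.06 0 0 0 0.0036 0.003 0.55" --pt "-0.121 0 0 0.03 0.0036 0.003 0.55" --pt "-0.121 0 0 0.05 0.0036 0.003 0.55" --pt "-0.121 0 0 0.065 0.0036 0.003 0.55" --pt "-0.121 0 0 0.065 0.0036 0.003 0.55"

```text
time_s: 20.9
eef_pos: [0.4229, -0.1654, 0.046]
tool_rot: [-0.475, 1.566, -1.045]
force: [-0.6, 0.7, 0.5]
gripper_width: 0.0414
```

```bash
python3 -c "
from seg import *
go(.4192,-.1621,.006,57.7)
s=robot.capture('side');t=robot.capture('top')
b=cv2.resize(s[160:260,170:270],None,fx=4,fy=4)
a=cv2.resize(t[150:250,240:340],None,fx=4,fy=4)
cv2.imwrite('pics/p1.png',np.hstack([a,b]))"
```

```text
t 20.9 p [ 0.4229 -0.1654  0.046 ] jaw 57.34 tilt 0.29 w 0.0414 F [-0.6  0.7  0.5] j6 -1.54
ROW [-0.002, 0.0014, 0.0007, 0.04, 0.0009, -0.0051]
```

View pics/p1.png

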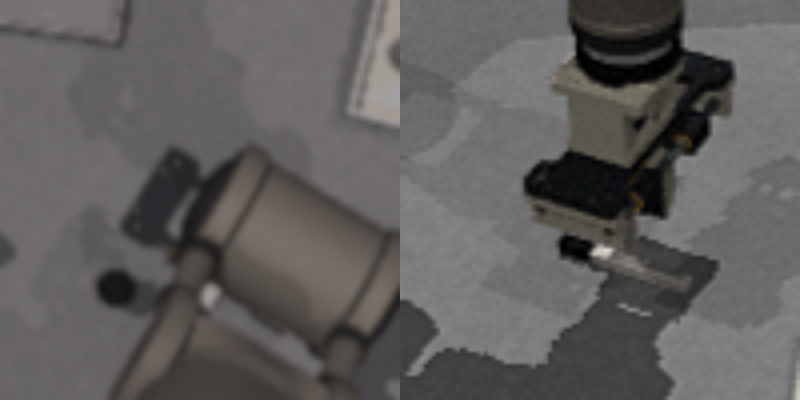

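Fingers straddle the barrel, and the body clears the black bottle (top crop (117,288)). Descend and grip.

Call:
apply_moves --pt "0 0 0 0.02 0.001 -0.003 0.55" --pt "0 0 0 0.034 0.001 -0.003 0.55" --pt "0 0 0 0.04 0.001 -0.003 0.55" --pt "0 0 0 0.04 0.001 -0.003 0.75" --pt "0 0 0 0.04 0.001 -0.003 0.9" --squeeze 15

```text
time_s: 21.62
eef_pos: [0.422, -0.1637, 0.0071]
tool_rot: [-0.303, 1.563, -0.873]
force: [0.4, -0.5, 0.1]
gripper_width: 0.0257
```

Call:
apply_moves --pt "0 0 0 0 0 0 1" --pt "0 0 0 0 0 0 1" --pt "0 0 0 0 0 0 1"

```text
time_s: 22.0
eef_pos: [0.4219, -0.1636, 0.007]
tool_rot: [-0.304, 1.563, -0.874]
force: [-0.1, 0.4, 4.1]
gripper_width: 0.0124
```

```bash
python3 -c "
from seg import *
go(.6666,-.0119,.045,-8)"
```

```text
t 22.0 p [ 0.4219 -0.1636  0.007 ] jaw 57.34 tilt 0.43 w 0.0124 F [-0.1  0.4  4.1] j6 -1.54
ROW [0.363, 0.0024, -0.0007, -0.0377, 0.2597, 0.1244]
```

Call:
apply_moves --pt "0 0 0 -0.02 0 0 1" --pt "0 0 0 -0.036 0 0 1" --pt "0.05 0.002 0 -0.036 0.05 0.024 1" --pt "0.1 0.002 0 -0.036 0.1 0.048 1" --pt "0.15 0.002 0 -0.036 0.15 0.072 1"

```text
time_s: 22.62
eef_pos: [0.5643, -0.0749, 0.0428]
tool_rot: [-0.869, 1.57, -1.915]
force: [1.2, -1.9, -0.6]
gripper_width: 0.0127
```

```bash
python3 -c "
from seg import *
go(.6666,-.0119,.043,-8)
s=robot.capture('side')
b=cv2.resize(s[130:260,200:350],None,fx=4,fy=4)
cv2.imwrite('pics/p2.png',b)"
```

```text
t 22.625 p [ 0.5643 -0.0749  0.0428] jaw 30.03 tilt 0.05 w 0.0127 F [ 1.2 -1.9 -0.6] j6 -0.79
ROW [0.2113, 0.0003, 0.0002, -0.0003, 0.1201, -0.0033]
```

View pics/p2.png

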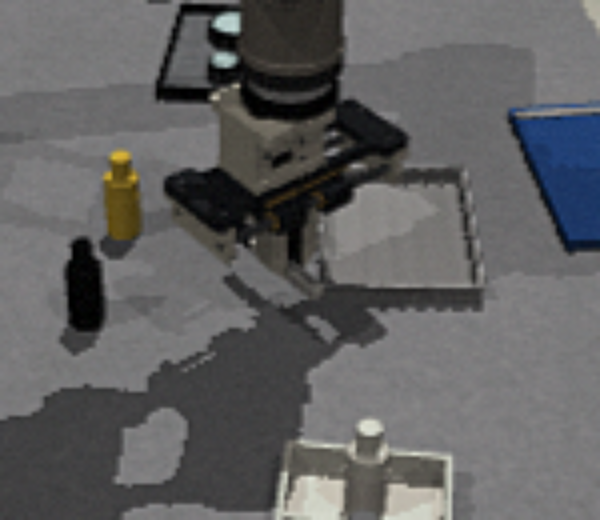

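Call:
apply_moves --pt "0.05 0 0 0 0.03 0 1" --pt "0.1 0 0 0 0.06 0 1" --pt "0.15 0 0 0 0.09 -0.002 1" --pt "0.2 0 0 0 0.12 -0.003 1" --pt "0.211 0 0 0 0.12 -0.003 1"

```text
time_s: 23.3
eef_pos: [0.6659, -0.0114, 0.0421]
tool_rot: [0.331, 1.57, -1.373]
force: [-0.1, 0.0, -0.3]
gripper_width: 0.0125
```

```bash
python3 -c "
from seg import *
go(.6666,-.0119,.011,-8)
s=robot.capture('side')
b=cv2.resize(s[130:230,230:350],None,fx=5,fy=5)
cv2.imwrite('pics/p3.png',b)"
```

```text
t 23.3 p [ 0.6659 -0.0114  0.0421] jaw -7.61 tilt 0.04 w 0.0125 F [-0.1  0.  -0.3] j6 0.0
ROW [0.0021, 0.0002, -0.0001, 0.0311, 0.0007, 0.0004]
```

View pics/p3.png

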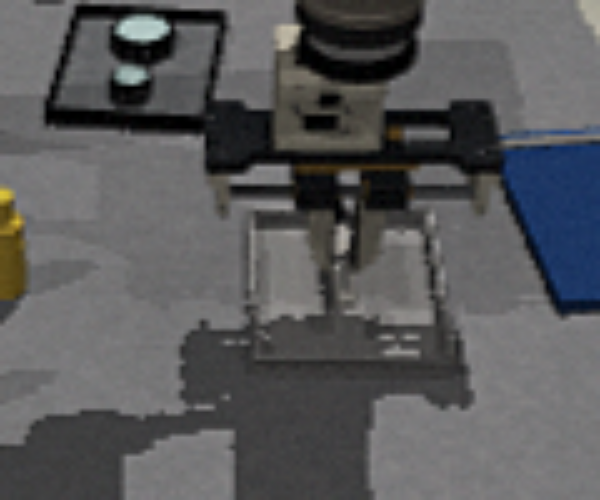

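Call:
apply_moves --pt "0 0 0 0.012 0 0 1" --pt "0 0 0 0.022 0 0 1" --pt "0 0 0 0.028 0 0 1" --pt "0 0 0 0.031 0 0 1" --pt "0 0 0 0.031 0 0 1"

```text
time_s: 23.98
eef_pos: [0.6651, -0.0128, 0.0118]
tool_rot: [0.082, 1.57, -1.622]
force: [-0.7, 0.6, 0.3]
gripper_width: 0.0131
```

Call:
apply_moves --pt "0 0 0 0.001 0 0 1" --pt "0 0 0 0.001 0 0 1"

```text
time_s: 24.22
eef_pos: [0.6654, -0.0127, 0.0111]
tool_rot: [0.723, 1.57, -0.981]
force: [1.1, -0.1, 0.6]
gripper_width: 0.0126
```

Call:
apply_moves --pt "0 0 0 0.001 0 0 1" --pt "0 0 0 0.001 0 0 1"

```text
time_s: 24.48
eef_pos: [0.6654, -0.0127, 0.0111]
tool_rot: [0.902, 1.569, -0.802]
force: [-3.2, 0.5, 7.8]
gripper_width: 0.0126
```

Contact. Release and rise.

Call:
apply_moves --pt "0 0 0 0 0 0 0.8" --pt "0 0 0 0 0 0 0.65" --pt "0 0 0 0 0 0 0.65" --pt "0 0 0 -0.03 0 0 0.65" --pt "0 0 0 -0.08 0 0 0.65"

```text
time_s: 25.1
eef_pos: [0.6637, -0.0125, 0.0883]
tool_rot: [-1.414, 1.566, -3.118]
force: [0.7, 0.4, 0.6]
gripper_width: 0.0322
```

```bash
python3 -c "
from seg import *
go(.45,.05,.25,-8)"
```

```text
t 25.1 p [ 0.6637 -0.0125  0.0883] jaw -7.64 tilt 0.3 w 0.0322 F [0.7 0.4 0.6] j6 -0.0
ROW [0.002, 0.0003, 0.0017, -0.1606, -0.2209, -0.0334]
```

Call:
apply_moves --pt "0 0 0 -0.05 0 0 0.65" --pt "0 0 0 -0.11 0 0 0.65" --pt "0 0 0 -0.16 -0.04 0 0.65" --pt "0 0 0 -0.16 -0.1 -0.01 0.65" --pt "0 0 0 -0.16 -0.16 -0.02 0.65"

```text
time_s: 25.72
eef_pos: [0.5076, 0.0289, 0.2502]
tool_rot: [1.138, 1.569, -0.567]
force: [0.7, 0.3, -0.1]
gripper_width: 0.0323
```

Call:
apply_moves --pt "0 0 0 0 -0.05 0 0.65" --pt "0 0 0 0 -0.1 0 0.65" --pt "0 0 0 0 -0.1 0 0.65" --pt "0 0 0 0 -0.1 0 0.65"

```text
time_s: 26.22
eef_pos: [0.4109, 0.0418, 0.2503]
tool_rot: [1.18, 1.569, -0.525]
force: [1.1, -0.1, 0.3]
gripper_width: 0.0321
```

```bash
python3 -c "
from seg import *
t=robot.capture('top');s=robot.capture('side')
cv2.imwrite('pics/tf.png',t);cv2.imwrite('pics/sf.png',s)
cv2.imwrite('pics/f1.png',cv2.resize(t[95:215,40:450],None,fx=1.95,fy=1.95,interpolation=2))
cv2.imwrite('pics/f2.png',cv2.resize(s[80:300,195:345],None,fx=2.7,fy=2.7,interpolation=2))"
```

```text
(no output)
```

View pics/f1.png

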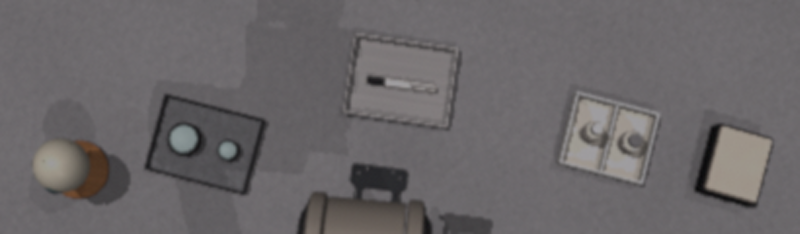

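View pics/f2.png

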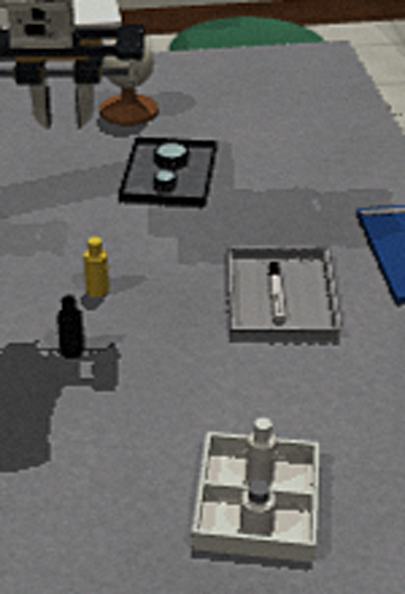

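The pictures show all five in place: lenses at top crop (184,140) and (229,150), penlight (402,85) in line with the pan, bottles (595,133) and (632,143). A quick numeric check before handing in.

```bash
python3 - <<'E'
from seg import *
t=cv2.imread("pics/tf.png");t0=cv2.imread("pics/top0.png")
def loc(P,c,yaw): 
    return off((0,0),-yaw,*(P[:2]-np.array(c))).round(4)
for nm,(u,v),z,c,y in [("large",(40+184/1.95,95+140/1.95),.022,(.567,.32),-14.2),("small",(40+229/1.95,95+150/1.95),.022,(.567,.32),-14.2),("tall",(40+595/1.95,95+133/1.95),.07,(.58,-.338),-14.7),("short",(40+632/1.95,95+143/1.95),.06,(.58,-.338),-14.7)]:
    print(nm,loc(onz("top",u,v,z),c,y))
box=(220,110,275,165);c=up("",t,box);k=big(c.max(2)<60);
a=onz("top",*pix(box,k.reshape(-1,2).mean(0)),.017)
k2=big((c.max(2)>140));b=onz("top",*pix(box,k2.reshape(-1,2).mean(0)),.017)
print("pen dir deg in pan",np.degrees(np.arctan2(*(a-b)[1::-1]))+8,a,b)
for nm,(x0,y0,x1,y1) in dict(eye=(50,155,105,205),pad=(392,150,445,208)).items():
    print(nm,cv2.phaseCorrelate(cv2.cvtColor(t0[y0:y1,x0:x1],6).astype(np.float32),cv2.cvtColor(t[y0:y1,x0:x1],6).astype(np.float32)))
s=robot.get_state();print(s["time_s"],s["eef_pos"],abs(s["joint_vel"]).max())
robot.finish_job()
E
```

```text
large [-0.0021  0.0316]
small [ 0.0002 -0.0428]
tall [-0.0071  0.0309]
short [-0.0058 -0.0319]
pen dir deg in pan 92.48586604315062 [0.67239547 0.04310751 0.017     ] [0.66889169 0.00681318 0.017     ]
eye ((0.216415201697167, -0.20555290428900008), 0.8737052332560221)
pad ((0.017767339409644478, -0.04671247462442096), 0.9859722554683685)
26.325 [0.41123969 0.04168323 0.24981378] 0.008665811332363126
the job is handed in; nothing more can be done
```

All five things are in their places and the job is handed in at 26.3 s of the 120 s allowed. No verdict is reported back, so success rests on my own checks.

- **Lenses:** both lie flat, side by side in the lens tray. The large one is at about (-2, +32) mm and the small one at (0, -43) mm in the tray frame.
- **Bottles:** both stand upright, one each side of the divider. The tall one is at about (-7, +31) mm and the short one at (-6, -32) mm in the tray frame.
- **Penlight:** it lies in the steel pan about 2.5° off the pan's length.
- **Letting go:** the bottles and penlight were lowered until the wrist force showed contact, then released. The lenses showed no clear contact force, so I released them by height, with the undersides about 4 mm above the desk, which is the tray floor.
- **Bystanders:** the eye model and pad block show less than 0.3 px (about 1 mm) of image shift, and the black and yellow bottles were not touched.

The final positions come from the top view only, read by eye, so they are good to a few millimetres. No check failed or disagreed.

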